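Zero the kiwi sizing gauge

TASK

Turn the handwheel clockwise by its knob until the gate nips the sample kiwi snugly against the sprung stop, gently: about 8 N, and never more than 18 N. Leave the wheel there, take the small marker by its pin and slide it round until its tooth lines up with the pointer on the far rim of the wheel. Do not touch the kiwi or the gate themselves, leave the things around undisturbed, and let go at the end.

Things in the scene. Friction and masses are not known exactly. Their poses are not given: they have to be found in the camera images.
- gauge: Fixed grey steel box 50 mm high carrying the whole gauge; origin on the table under the wheel's axis. A flat dial plate, 236 mm across, top 56 mm above the table, lies under the wheel. The box runs on to its own +y side (the robot's left; the gauge is turned by up to 0.25 rad) as a channel with the gate, the kiwi and the stop.
- hub (a point): Point on the upright axis of the handwheel, 103 mm above the table (mid-height of the knob). Its yaw turns with the wheel. The plain aluminium wheel with three spokes lies flat, 148 mm across, the top of its rim 80 mm and of its hub 85 mm above the table.
- knob (a point): Centre of the wheel's upright black knob, 23 mm in diameter, 42 mm tall (from 82 to 124 mm above the table), 66 mm from the wheel's axis, on the robot's side of the wheel. The knob spins freely on its own spindle, so the hand need not turn with the wheel.
- wheel (a joint): Wheel angle in rad; grows clockwise seen from above (the knob goes from the robot's right by the near side to its left). Starts at 0 to 0.25, ends at 1.9; at 1.0 the pointer is on the gauge's +x side. Friction of 0.42 N m (6.4 N at the knob) resists turning and holds the wheel where it is left. One rad drives the gate 25 mm to the kiwi: each newton of nip adds 0.38 N to the push at the knob.
- pointer_tip (a point): Tip of the dark pointer fin on the outer edge of the wheel's rim, straight across the wheel from the knob: 83.5 mm from the axis, 74 mm above the table. It turns with the wheel.
- marker (a joint): Marker angle in rad; grows as the marker slides counter-clockwise seen from above round the wheel's axis (along the far side, from the robot's right to its left). Starts at 0 to 0.3; 1.2 is on the gauge's +x side. Friction of 0.12 N m (1.1 N at its pin) holds it where it is left. Lined up with the pointer when it equals 2.2 minus the wheel's angle.
- marker_tip (a point): Tip of the dark tooth on the inner side of the marker, 83.5 mm from the wheel's axis, 74 mm above the table; lined up when it meets the pointer's tip. The tooth and the fin are each 5 mm wide.
- marker_pin (a point): Centre of the marker's upright dark steel pin, by which it is slid: 14 mm in diameter, top 114 mm above the table, 106 mm from the wheel's axis, 94 mm above the table here. It stands on a small steel block (top 67 mm above the table) that slides round on the dial plate outside the wheel.
- gate: Upright aluminium plate 84 x 10 x 46 mm across the channel, driven by the wheel towards the stop (local +y of the gauge). Its origin lies on the wheel's axis when the wheel's angle is 0 and moves along with the gate; the face that meets the kiwi is 160 mm in +y from this origin, between 52 and 98 mm above the table.
- kiwi: The sample kiwi: brown, 70 mm long, 52 mm thick, 80 to 130 g, loose in the channel between gate and stop; origin at the centre of its underside at first, 50 mm above the table. It may lie 0 to 8 mm off the stop and then rolls to it. The stop's rubber pad is sprung: 6 N per mm, so the nip rises 0.15 N per mrad of wheel. Where the stop stands is not told: feel for it.
- tray: Bystander: white foam tray of kiwis, 104 x 300 mm, 56 mm high, beyond the gauge; origin at the centre of its underside.
- tape: Bystander: roll of packing tape, 100 mm across, 48 mm high; origin at the centre of its underside.
- carton: Bystander: small cardboard carton, 140 x 100 x 90 mm; origin at the centre of its underside.
- brush: Bystander: hand brush lying flat; origin at its underside.
There are look-alikes about, which are no part of the job. What is shaped like the kiwi but purple or red is not meant.

How it is judged:
By the outcome, as a careful person would: the job done as asked, in the order asked, and still so for the second after the job is handed in, with the robot touching nothing.
It also fails if it takes over 58 s, if anything falls off the work surface, if the arm or the gripper's body presses on something with over 40 N, if the wrist force passes 120 N, or if a joint passes its speed limit or range.

ROBOT

A 6-joint arm with a two-finger parallel gripper is mounted at the origin on the work surface. World frame = base frame: x ahead of the robot, y to its left, z up, the work surface at z = 0. Lengths are in m, angles in rad, forces in N, time in s.
With the tool pointing down it reaches from about 0.325 to 0.775 m from the base axis. Payload 5.5 kg.
Tool frame: the origin (TCP) lies between the finger pads; the fingertips stand 8 mm ahead of it and the grasp point (between the pads) lies 11 mm behind it (tcp_to_tips is the distance from the TCP to the fingertips, in m); z points along the fingers, y is the line along which they close (so a half turn about z gives the same grasp; the last joint's range is limited). The gripper opens to 88 mm and grips with 3 to 60 N. Pads are 20 mm wide; open, the fingers measure 115 mm over their backs; the gripper's body (75 mm by 178 mm) begins 61 mm behind the grasp point.
Start: joints at [1.199, 0.091, 1.231, -0, 1.82, -0.057], TCP at [0.186, 0.571, 0.191] pointing down, gripper open.
Joint ranges: [-2.87, 2.87], [-0.86, 2.18], [0.17, 2.46], [-1.51, 4.65], [0.06, 2.69], [-2.65, 2.65]. Speed limits (rad/s): [2.57, 2.57, 3.01, 3.14, 3.14, 3.14].

INTERFACE

Orientations are given as a unit quaternion [w, x, y, z].
In Python, from bench import * gives the robot as it stands. Calls block until the motion is done:
- move_to(position, orientation): joint-space move of the TCP to a pose.
- move_l(position, speed=0.15, orientation=None): straight line of the TCP; orientation=None keeps the orientation; speed is the mean speed in m/s.
- movej(angles): joint-space move.
- gripper_open() and close(): open the fingers fully, or close them until they stop; the grip force is fixed at half the most.
- hold(seconds).
- inverse_kinematics(position, orientation): joint angles nearest the present ones, or None.
- state(): the state.
- get_image(name): name is "side" or "top" or "wrist"; returns a dict with "frame" (384x512x3 uint8, blue, green, red), "depth" (384x512 float32, m along the optical axis (not along the pixel's ray), 0 where there is no reading), "camera_matrix" (3x3 intrinsics, pixels), "view" (4x4, takes a point from world to camera coordinates). Camera axes: x right, y up, looking along -z (the intrinsics and any distortion apply to the point x, -y, -z); pixel columns grow to the right and rows downward; lengths in m; the calibration is good to about 2 mm. A picture is of the moment at which its call begins.
A pose or a line that the arm cannot do raises IKError and nothing moves.
- job_done(): hands the job in; it is judged then, once.
The state is a dict: "time": time; "joint_pos": joint angles; "dq": joint speeds; "joint_torque": joint torques, N m; "ee_pos": TCP position; "ee_rot": TCP orientation; "ft_force": force on the tool from outside, world axes, zero at the start; "moment": the same for the moment, N m; "finger_gap": finger opening in m; "finger_force": force on a finger pad.
Only numpy, scipy, OpenCV 4.12 (cv2) and the standard library are available. Lean on these libraries where they do the work, as an engineer would, in place of code of your own. Each camera call takes 0.05 s, during which the arm holds its last target. There are 200 camera calls.

## Working session

There is one attempt and no reset: what is moved stays moved. The work goes in short steps, each a Python script; the robot and the scene stay as the last script left them, time stands still between calls to the robot, and variables do not carry over. Pictures are saved under pics/ and viewed, at most 10 in all, crops included, and the job is handed in when it is done.

```bash
mkdir -p pics; ls; cat > h.py <<'E'
from bench import *
import numpy as np, cv2
def cloud(im):
    d=im["depth"].astype(float);K=im["camera_matrix"];V=im["view"]
    v,u=np.mgrid[0:d.shape[0],0:d.shape[1]]
    p=np.stack([(u-K[0,2])/K[0,0]*d,-(v-K[1,2])/K[1,1]*d,-d,np.ones_like(d)],-1)
    return (p@np.linalg.inv(V).T)[...,:3]
E
python3 - <<'E'
from h import *
for n in ("top","side"):
    im=get_image(n); cv2.imwrite(f"pics/{n}0.png",im["frame"]); np.savez(f"{n}0.npz",**im)
    print(n,im["camera_matrix"],im["view"],im.keys())
s=state();print(s)
E
```

```text
pics
top [[459.52041161   0.         249.56231485]
 [  0.         459.52041161 188.57954924]
 [  0.           0.           1.        ]] [[-0.01172274 -0.99982613  0.01450141 -0.0234576 ]
 [ 0.98413042 -0.00896832  0.17721991 -0.57403923]
 [-0.17705904  0.01634878  0.98406444 -1.30853962]
 [ 0.          0.          0.          1.        ]] dict_keys(['frame', 'depth', 'camera_matrix', 'view'])
side [[424.76451765   0.         260.33240029]
 [  0.         424.76451765 188.41602815]
 [  0.           0.           1.        ]] [[-0.99867542 -0.05130352 -0.00391819  0.55123416]
 [ 0.03123959 -0.66509286  0.74610695 -0.09090068]
 [-0.04088387  0.74499627  0.66581459 -1.6458761 ]
 [ 0.          0.          0.          1.        ]] dict_keys(['frame', 'depth', 'camera_matrix', 'view'])
{'time': 0.1, 'joint_pos': array([ 1.19928065e+00,  9.17900382e-02,  1.23171510e+00,  7.93002272e-06,
        1.81976112e+00, -5.66667589e-02]), 'dq': array([-0.00034211, -0.00264705, -0.00279085, -0.00039463, -0.00033221,
        0.00087464]), 'joint_torque': array([ 2.47553835e-03, -4.47856021e+01, -4.07570422e+01,  7.01851188e-02,
        2.84670753e-02, -1.15561820e-04]), 'ee_pos': array([0.18567778, 0.57024077, 0.18994454]), 'ee_rot': array([-1.81543171e-04,  1.56774019e-01,  9.87634146e-01, -8.16884893e-04]), 'ft_force': array([-0.16664201, -0.43570047, -0.27615036]), 'moment': array([-0.04276268,  0.00652842,  0.02103199]), 'finger_force': 0.0, 'finger_gap': 0.08786550499432413}
```

View pics/top0.png

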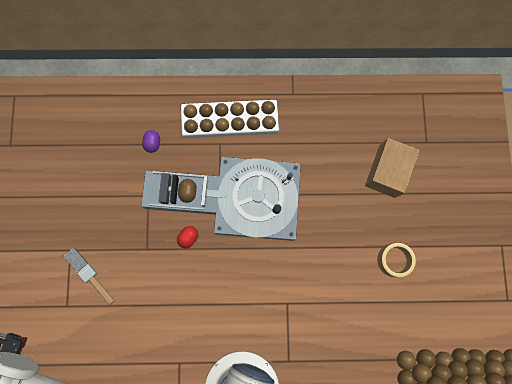

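View pics/side0.png

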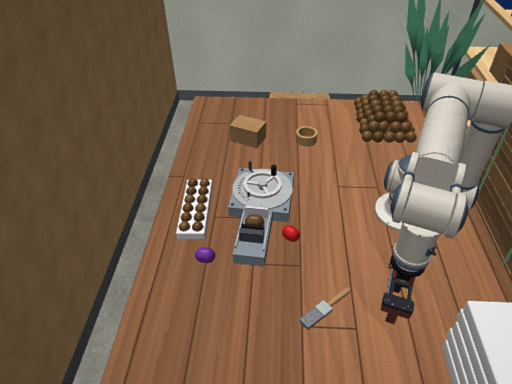

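Top view: the wheel hub is near (258,197), the black knob at (277,209), the marker with its dark pin at (290,177). The kiwi is at (187,190); the look-alikes are purple at (151,141), red at (187,237), plus the tray kiwis. Dark uprights that could be taken for one another are the knob (277,209, inside the rim), the pin (290,177, outside the rim) and the fin on the rim opposite the knob.

```bash
python3 - <<'E'
from h import *
from scipy.optimize import least_squares
im=dict(np.load("top0.npz")); P=cloud(im); f=im["frame"]
cv2.imwrite("pics/crop1.png",cv2.resize(f[145:250,135:310],None,fx=4.5,fy=4.5,interpolation=cv2.INTER_CUBIC))
for n in("top","side"):
    i=dict(np.load(n+"0.npz"));Q=cloud(i)
    R=Q[(abs(Q[...,0]-.565)<.13)&(abs(Q[...,1]+.03)<.13)]
    print(n,np.histogram(R[:,2],bins=np.arange(.04,.13,.005)))
    m=R[(R[:,2]>.073)&(R[:,2]<.084)]
    r=least_squares(lambda p:np.hypot(m[:,0]-p[0],m[:,1]-p[1])-.067,[m[:,0].mean(),m[:,1].mean()],loss="soft_l1",f_scale=.003)
    print("hub",r.x,len(m))
    t=R[R[:,2]>.1]; 
    d=np.hypot(*(t[:,:2]-r.x).T)
    for lo,hi in((.045,.085),(.09,.125)):
        k=t[(d>lo)&(d<hi)]; print(lo,len(k),k.mean(0) if len(k) else 0, k.max(0) if len(k) else 0,k.min(0) if len(k) else 0)
E
```

```text
top (array([  39,  634, 1739, 2299,  383,   39,   95,  439,  427,   76,   21,
         24,    7,    1,   15,   11,   30]), array([0.04 , 0.045, 0.05 , 0.055, 0.06 , 0.065, 0.07 , 0.075, 0.08 ,
       0.085, 0.09 , 0.095, 0.1  , 0.105, 0.11 , 0.115, 0.12 , 0.125]))
hub [ 0.54778426 -0.05241536] 871
0.045 59 [ 0.50492543 -0.10254294  0.12220209] [ 0.51633231 -0.09260986  0.12938347] [ 0.49475109 -0.11236946  0.10017389]
0.09 21 [ 0.60153807 -0.14274323  0.11308461] [ 0.60750428 -0.13633326  0.11794838] [ 0.59489077 -0.14980241  0.10254515]
side (array([ 25, 105, 372, 882, 300,  29,  68, 171, 239,  91,  13,  17,   9,
         6,  11,   8,  15]), array([0.04 , 0.045, 0.05 , 0.055, 0.06 , 0.065, 0.07 , 0.075, 0.08 ,
       0.085, 0.09 , 0.095, 0.1  , 0.105, 0.11 , 0.115, 0.12 , 0.125]))
hub [ 0.54674483 -0.04822073] 417
0.045 45 [ 0.50480469 -0.09617464  0.11858435] [ 0.51493953 -0.08716593  0.13019753] [ 0.49496325 -0.11039651  0.10159531]
0.09 14 [ 0.60177349 -0.13835412  0.11004132] [ 0.60848823 -0.13096231  0.12015868] [ 0.59595889 -0.14642206  0.10015644]
```

View pics/crop1.png

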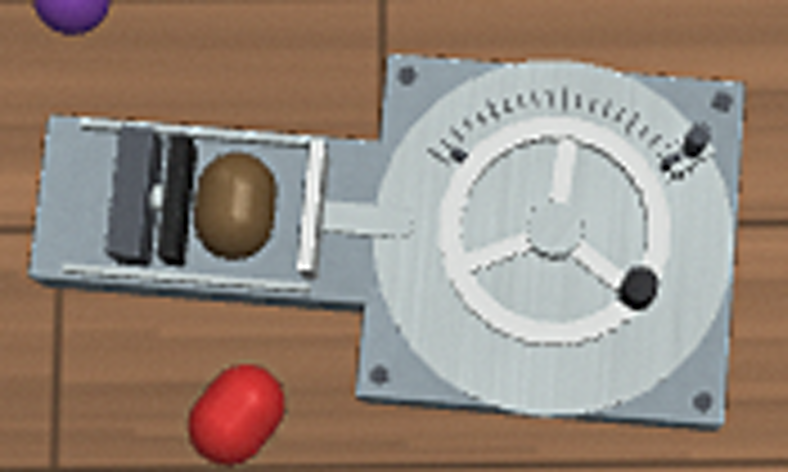

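```bash
cat >> h.py <<'E'
def quat(phi):
    "tool down, fingers closing along world angle phi; the half turn with the smaller last joint"
    best=None
    for k in (0,1):
        a=(phi+np.pi/2)/2+k*np.pi/2
        q=np.array([0,np.cos(a),np.sin(a),0]); j=inverse_kinematics([.5,-.1,.2],q)
        if j is not None and (best is None or abs(j[5])<best[0]): best=(abs(j[5]),q)
    return best[1]
E
python3 - <<'E'
from h import *
from scipy.optimize import least_squares
q=quat(np.radians(115)); print(q)
move_to([.52,-.05,.34],q); hold(.3); s=state(); print(s["time"],s["ee_pos"],s["joint_pos"],s["ft_force"])
im=get_image("wrist"); cv2.imwrite("pics/w1.png",im["frame"]); np.savez("w1.npz",**im)
Q=cloud(im);print(im["view"])
R=Q[(abs(Q[...,0]-.565)<.13)&(abs(Q[...,1]+.03)<.13)]
print(np.histogram(R[:,2],bins=np.arange(.04,.13,.005)))
m=R[(R[:,2]>.074)&(R[:,2]<.084)]
r=least_squares(lambda p:np.hypot(m[:,0]-p[0],m[:,1]-p[1])-.067,[.547,-.05],loss="soft_l1",f_scale=.003);print(r.x,len(m))
t=R[R[:,2]>.1]; d=np.hypot(*(t[:,:2]-r.x).T)
for lo,hi in((.045,.085),(.09,.125)):
    k=t[(d>lo)&(d<hi)]; 
    if len(k): print(len(k),k.mean(0),k.max(0),k.min(0))
E
```

```text
[ 0.         -0.97629601 -0.21643961  0.        ]
2.95 [ 0.52003074 -0.04970689  0.33993558] [-1.60405736e-01 -3.28146464e-02  1.08742893e+00 -3.05440572e-05
  2.08708524e+00  9.73437718e-01] [0.44799743 0.29254198 0.06403245]
[[ 4.23311841e-01 -9.05984042e-01 -1.46852116e-05 -2.65065066e-01]
 [ 8.67670571e-01  4.05414925e-01 -2.87726464e-01 -3.52034285e-01]
 [ 2.60681539e-01  1.21785278e-01  9.57712630e-01 -6.63283065e-01]
 [ 0.00000000e+00  0.00000000e+00  0.00000000e+00  1.00000000e+00]]
(array([    0,  1466,  3056, 10512,   334,   165,   142,  1434,  1701,
         291,    57,   138,    23,    19,    68,    26,   135]), array([0.04 , 0.045, 0.05 , 0.055, 0.06 , 0.065, 0.07 , 0.075, 0.08 ,
       0.085, 0.09 , 0.095, 0.1  , 0.105, 0.11 , 0.115, 0.12 , 0.125]))
[ 0.54583196 -0.05170547] 3029
23602 [ 0.52795753 -0.01436816  0.4628801 ] [0.59056062 0.02870749 0.5339411 ] [ 0.48775551 -0.11392885  0.1005821 ]
195 [ 0.55333517 -0.04481983  0.30112635] [0.60641596 0.03656171 0.46042146] [ 0.51309583 -0.14926425  0.10109489]
```

View pics/w1.png

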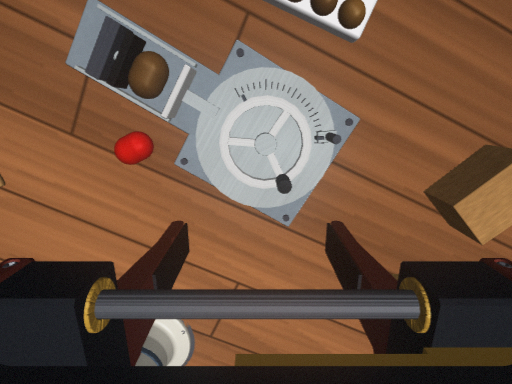

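Wrist view: the wheel is at (265,144), the knob at (285,184), the marker with its pin at (332,138), and the fin at (243,97). The hub and knob agree with the other cameras to a few mm, so I'll grip the knob.

```bash
python3 - <<'E'
from h import *
for n in("top0","side0","w1"):
    Q=cloud(dict(np.load(n+".npz"))).reshape(-1,3)
    for nm,c,lo,hi,rr in(("knob",(.505,-.10),.117,.13,.02),("pin",(.6015,-.1415),.106,.12,.015)):
        k=Q[(np.hypot(Q[:,0]-c[0],Q[:,1]-c[1])<rr)&(Q[:,2]>lo)&(Q[:,2]<hi)]
        print(n,nm,len(k),k.mean(0).round(4),((k.max(0)+k.min(0))/2).round(4))
    if n=="w1":
        k=Q[(np.hypot(Q[:,0]-.505,Q[:,1]+.1)<.02)&(Q[:,2]>.119)&(Q[:,2]<.13)]; K=(k.max(0)+k.min(0))/2
assert np.hypot(K[0]-.505,K[1]+.1)<.006
q=quat(np.radians(115))
move_to([K[0],K[1],.16],q); move_l([K[0],K[1],.097],.1)
print("down",state()["ft_force"]); b=state()["ft_force"]
close(); hold(.2); s=state(); print(s["time"],s["ee_pos"],s["finger_gap"],s["finger_force"],s["ft_force"],s["moment"])
E
```

```text
top0 knob 52 [ 0.5059 -0.1031  0.124 ] [ 0.5055 -0.1025  0.1237]
top0 pin 19 [ 0.6017 -0.1431  0.1141] [ 0.6012 -0.1438  0.1136]
side0 knob 28 [ 0.5052 -0.0981  0.1237] [ 0.505  -0.0988  0.1238]
side0 pin 9 [ 0.6014 -0.1394  0.1123] [ 0.6022 -0.1391  0.1129]
w1 knob 178 [ 0.5045 -0.1023  0.124 ] [ 0.5042 -0.1029  0.1225]
w1 pin 77 [ 0.5998 -0.142   0.1136] [ 0.5997 -0.1426  0.1116]
down [ 0.36703239  0.4555954  -0.06923834]
6.1 [ 0.50421627 -0.10291358  0.09697905] 0.00020498531868192886 0.0 [ 0.17682856 -0.37508818  0.28613245] [-0.08562482  0.12827443  0.00162312]
```

```bash
python3 - <<'E'
from h import *
a=get_image("wrist");b=get_image("side");t=get_image("top");np.savez("w2.npz",**a);np.savez("s2.npz",**b);np.savez("t2.npz",**t)
c=cv2.resize(b["frame"][120:240,200:330],(416,384)); cv2.imwrite("pics/g1.png",cv2.resize(np.hstack([a["frame"][:,:384],c]),None,fx=1,fy=1))
E
```

```text
(no output)
```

View pics/g1.png

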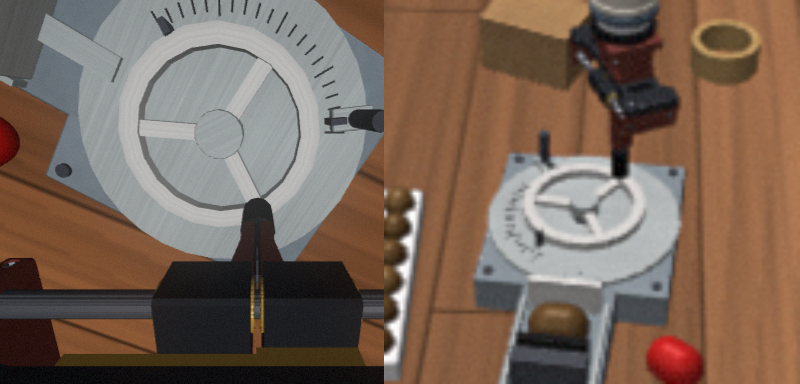

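The side crop at right shows the closed fingers ending at the knob's top. In the wrist view the knob is at (258,212), with the fingers closed behind or above it. I'll measure the offset in the clouds.

```bash
python3 - <<'E'
from h import *
for n in("t2","s2","w2"):
    im=dict(np.load(n+".npz"));Q=cloud(im); f=im["frame"]
    m=(np.hypot(Q[...,0]-.504,Q[...,1]+.103)<.045)&(Q[...,2]>.09)&(Q[...,2]<.2)
    p=Q[m];c=f[m].astype(int)
    red=c[:,2]-c[:,0]>15
    for nm,mm in(("red",red),("dark",~red&(c.max(1)<70))):
        for lo in np.arange(.09,.2,.01):
            k=p[mm&(p[:,2]>lo)&(p[:,2]<=lo+.01)]
            if len(k)>2: print(n,nm,round(lo,2),len(k),k.min(0).round(3),k.max(0).round(3))
    if n!="t2":
        v,u=np.nonzero(m); x0,x1,y0,y1=u.min()-25,u.max()+25,max(v.min()-25,0),v.max()+25
        print(x0,x1,y0,y1); g=cv2.resize(f[y0:y1,x0:x1],(390,500),interpolation=cv2.INTER_CUBIC)
        if n=="s2": G=g
        else: cv2.imwrite("pics/g2.png",np.hstack([G,g]))
E
```

```text
s2 red 0.12 3 [ 0.495 -0.106  0.123] [ 0.515 -0.101  0.125]
s2 red 0.13 9 [ 0.496 -0.105  0.131] [ 0.515 -0.091  0.139]
s2 red 0.14 13 [ 0.492 -0.099  0.14 ] [ 0.515 -0.088  0.149]
s2 red 0.15 8 [ 0.504 -0.103  0.151] [ 0.515 -0.085  0.16 ]
s2 red 0.16 6 [ 0.507 -0.101  0.16 ] [ 0.515 -0.087  0.169]
s2 red 0.17 6 [ 0.507 -0.103  0.17 ] [ 0.516 -0.086  0.179]
s2 red 0.18 4 [ 0.508 -0.107  0.181] [ 0.516 -0.086  0.187]
s2 dark 0.09 7 [ 0.503 -0.098  0.091] [ 0.514 -0.09   0.099]
s2 dark 0.1 13 [ 0.499 -0.103  0.101] [ 0.515 -0.089  0.109]
s2 dark 0.11 6 [ 0.499 -0.098  0.112] [ 0.515 -0.087  0.12 ]
s2 dark 0.12 12 [ 0.499 -0.104  0.12 ] [ 0.515 -0.09   0.127]
s2 dark 0.13 3 [ 0.503 -0.094  0.13 ] [ 0.507 -0.086  0.134]
246 302 128 200
w2 red 0.13 16 [ 0.51  -0.106  0.131] [ 0.517 -0.093  0.14 ]
w2 red 0.14 26 [ 0.51  -0.106  0.142] [ 0.517 -0.092  0.149]
w2 red 0.15 78 [ 0.51  -0.107  0.15 ] [ 0.517 -0.091  0.16 ]
w2 red 0.16 162 [ 0.509 -0.108  0.16 ] [ 0.518 -0.089  0.17 ]
w2 red 0.17 177 [ 0.509 -0.109  0.17 ] [ 0.518 -0.088  0.179]
w2 red 0.18 26 [ 0.503 -0.104  0.18 ] [ 0.515 -0.097  0.187]
w2 dark 0.09 115 [ 0.505 -0.112  0.09 ] [ 0.515 -0.092  0.1  ]
w2 dark 0.1 132 [ 0.504 -0.112  0.1  ] [ 0.516 -0.092  0.11 ]
w2 dark 0.11 154 [ 0.504 -0.113  0.11 ] [ 0.516 -0.092  0.12 ]
w2 dark 0.12 176 [ 0.502 -0.114  0.12 ] [ 0.517 -0.091  0.13 ]
w2 dark 0.13 178 [ 0.509 -0.106  0.13 ] [ 0.517 -0.09   0.14 ]
w2 dark 0.14 205 [ 0.509 -0.107  0.14 ] [ 0.517 -0.09   0.15 ]
w2 dark 0.15 206 [ 0.51  -0.107  0.15 ] [ 0.518 -0.09   0.16 ]
w2 dark 0.16 238 [ 0.509 -0.108  0.16 ] [ 0.518 -0.089  0.17 ]
w2 dark 0.17 225 [ 0.508 -0.109  0.17 ] [ 0.518 -0.088  0.18 ]
w2 dark 0.18 130 [ 0.503 -0.104  0.18 ] [ 0.515 -0.096  0.19 ]
206 307 175 314
```

View pics/g2.png

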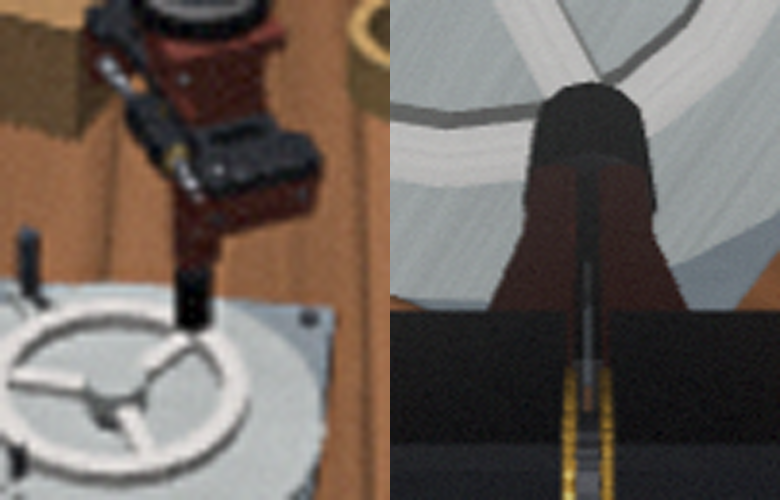

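```bash
python3 - <<'E'
from h import *
im=dict(np.load("w1.npz"));Q=cloud(im)
for n,sl in(("L",Q[215:280,140:192]),("R",Q[215:280,322:370])):
    p=sl.reshape(-1,3);p=p[p[:,2]>.2]; i=p[:,2].argmin(); print("w1",n,p[i],np.percentile(p[:,2],[0,1,5]))
for n,z0 in(("side0",.19),("top0",.19)):
    Q=cloud(dict(np.load(n+".npz"))).reshape(-1,3)
    p=Q[(np.hypot(Q[:,0]-.186,Q[:,1]-.571)<.09)&(Q[:,2]>.1)]; print(n,len(p),np.percentile(p[:,2],[0,1,2,5]) if len(p) else 0, p[p[:,2].argsort()[:6]] if len(p) else 0)
for n in("s2","t2"):
    Q=cloud(dict(np.load(n+".npz"))).reshape(-1,3)
    d=np.hypot(Q[:,0]-.504,Q[:,1]+.103); p=Q[(d<.11)&(Q[:,2]>.13)]
    for z in np.arange(.13,.26,.01):
        k=p[(p[:,2]>z)&(p[:,2]<z+.01)]
        if len(k): print(n,round(z,2),len(k),k.min(0)[:2].round(3),k.max(0)[:2].round(3))
s=state();print(s["ee_pos"],s["ee_rot"],s["joint_pos"],s["finger_gap"])
E
```

```text
w1 L [ 0.50854635 -0.00568307  0.37132625] [0.37132625 0.37304444 0.37655974]
w1 R [ 0.54646737 -0.08683906  0.37132853] [0.37132853 0.37306577 0.37676293]
side0 6102 [0.22328518 0.23938434 0.25775525 0.31944524] [[0.17613388 0.52605353 0.22328518]
 [0.19810617 0.62061401 0.22408847]
 [0.16948215 0.53007053 0.22509504]
 [0.20980416 0.6164956  0.22538274]
 [0.16702805 0.53025091 0.22552994]
 [0.17428803 0.52756466 0.22559647]]
top0 396 [0.21882651 0.22651696 0.22983711 0.3047324 ] [[0.18206796 0.52106636 0.21882651]
 [0.16865436 0.52070309 0.22267159]
 [0.16415735 0.5224341  0.22338551]
 [0.17378307 0.51943237 0.22623999]
 [0.178422   0.51724763 0.22653154]
 [0.16014071 0.5227253  0.22724553]]
s2 0.13 12 [ 0.496 -0.105] [ 0.515 -0.086]
s2 0.14 13 [ 0.492 -0.099] [ 0.515 -0.088]
s2 0.15 8 [ 0.504 -0.103] [ 0.515 -0.085]
s2 0.16 6 [ 0.507 -0.101] [ 0.515 -0.087]
s2 0.17 6 [ 0.507 -0.103] [ 0.516 -0.086]
s2 0.18 5 [ 0.508 -0.107] [ 0.516 -0.086]
s2 0.19 2 [ 0.512 -0.1  ] [ 0.516 -0.087]
s2 0.2 2 [ 0.466 -0.035] [ 0.481 -0.029]
s2 0.21 44 [ 0.441 -0.165] [ 0.564 -0.016]
s2 0.22 83 [ 0.441 -0.165] [ 0.564 -0.018]
s2 0.23 80 [ 0.438 -0.166] [ 0.564 -0.012]
s2 0.24 76 [ 0.439 -0.171] [ 0.569 -0.006]
s2 0.25 202 [ 0.443 -0.179] [ 0.568 -0.013]
t2 0.21 4 [ 0.444 -0.109] [ 0.471 -0.05 ]
t2 0.22 38 [ 0.443 -0.136] [ 0.485 -0.047]
t2 0.23 20 [ 0.465 -0.139] [ 0.485 -0.093]
t2 0.24 53 [ 0.444 -0.079] [ 0.499 -0.012]
t2 0.25 134 [ 0.445 -0.076] [ 0.506 -0.012]
[ 0.504236   -0.10289515  0.09700511] [-1.64669937e-05  9.76299082e-01  2.16425743e-01  2.48163630e-06] [-2.67436484e-01 -1.38076428e-01  1.62222584e+00  3.15617700e-05
  1.65745423e+00  8.67058676e-01] 0.00030723329567557546
```

The pictures show that the real fingertips sit about 31 mm above the reported TCP: .371 against .340 in the hover picture, and .222 against .190 at the start. The given frame has them 8 mm below it, so the tool is really about 39 mm shorter than stated and the fingers closed just above the knob (124 mm). I'll correct z for that and grip again.

```bash
cat >> h.py <<'E'
TIP=.0313            # measured: fingertips are this far ABOVE the reported TCP
C=np.array([.5465,-.0512])
def rd(b=0):
    "angle about C, radius, radial and clockwise-tangential force of the HAND ON the knob"
    s=state(); d=s["ee_pos"][:2]-C; a=np.arctan2(d[1],d[0]); f=-(s["ft_force"]-b)
    return a,np.hypot(*d),f[0]*np.cos(a)+f[1]*np.sin(a),f[0]*np.sin(a)-f[1]*np.cos(a),f[2],s
E
python3 - <<'E'
from h import *
gripper_open()
K=[.505,-.1018]
move_l([*K,.085],.1); move_l([*K,.091-TIP],.08); hold(.2)
b=state()["ft_force"]; print("base",b); np.save("b.npy",b)
close(); hold(.2); a,r,fr,ft,fz,s=rd(b); print(s["time"],a,r,"gap",s["finger_gap"],s["finger_force"],"F",fr,ft,fz)
assert .019<s["finger_gap"]<.028
z=s["ee_pos"][2]; a0=a
for i in range(1,5):
    t=a0-.07*i; move_l([*(C+r*np.array([np.cos(t),np.sin(t)])),z],.03)
    x=rd(b); print(round(x[5]["time"],2),round(a0-x[0],4),"r",round(x[1],4),"F",np.round(x[2:5],2)); 
    if abs(x[2])>25 or abs(x[3])>20: break
E
```

```text
base [ 0.10190242 -0.03066767  0.17278177]
9.775 -2.2500553711523787 0.06572377201819343 gap 0.02221073298047157 29.9966499209404 F -1.91653988731117 4.926891620665015 2.01629988897168
10.06 0.064 r 0.0657 F [-0.36  4.39  2.92]
10.36 0.1364 r 0.0656 F [0.04 4.69 2.61]
10.66 0.208 r 0.0655 F [0.9  4.05 2.61]
10.96 0.2793 r 0.0655 F [1.22 5.18 3.01]
```

```bash
cat >> h.py <<'E'
def avg(b,n=6):
    L=[]
    for _ in range(n): hold(.02); L.append(rd(b)[:5])
    return np.mean(L,0)
def to(a,r,z,v=.03): move_l([*(C+r*np.array([np.cos(a),np.sin(a)])),z],v)
E
python3 - <<'E'
from h import *
b=np.load("b.npy"); a0=-2.2501; r=.0655; z=state()["ee_pos"][2]; B=[]; log=[]
t=a0-.28; hi=0
for i in range(60):
    t-=.02; to(t,r,z); x=avg(b); log.append([a0-t,a0-x[0],*x[2:5]])
    if i<4: base=np.mean([l[3] for l in log])
    else: base=np.median([l[3] for l in log[:-3]])
    hi=hi+1 if x[3]>base+1.2 else 0
    if hi>=2 or x[3]>base+3 or abs(x[2])>20: break
for l in log: print(np.round(l,4))
print(base,state()["time"]); np.save("log.npy",log)
E
```

```text
[0.3    0.2951 0.815  5.084  2.9514]
[0.32   0.3139 1.1135 5.4676 2.8681]
[0.34   0.3338 1.0933 5.5531 2.7526]
[0.36   0.3536 1.6628 5.6281 2.6396]
[0.38   0.3735 1.5541 5.8683 3.0188]
[0.4    0.3934 1.6835 5.5562 2.8583]
[0.42   0.4133 1.7967 5.7462 2.7179]
[0.44   0.4332 2.1368 5.6034 2.7788]
[0.46   0.4532 1.7325 5.5151 2.8031]
[0.48   0.4728 2.2723 5.5526 2.7206]
[0.5    0.4926 2.6548 5.9279 3.222 ]
[0.52   0.5126 2.751  5.8318 3.2852]
[0.54   0.5326 2.6008 5.9052 2.9406]
[0.56   0.5522 2.6394 5.8328 3.2094]
[0.58   0.5721 2.8876 6.0533 2.9215]
[0.6    0.5918 3.1612 5.9847 3.1177]
[0.62   0.6116 3.3742 5.676  2.8868]
[0.64   0.6314 3.4242 5.7606 3.0425]
[0.66   0.6511 3.2736 5.807  3.4488]
[0.68   0.6709 3.006  5.744  3.2284]
[0.7    0.6907 4.0076 5.2943 3.374 ]
[0.72   0.7101 3.4907 5.8361 3.3696]
[0.74   0.7301 4.0091 5.5887 2.9215]
[0.76   0.7499 4.1936 5.2121 3.0905]
[0.78   0.7695 4.3178 6.1416 3.2859]
[0.8    0.789  4.1461 5.4471 3.2776]
[0.82   0.8086 4.3872 5.8925 3.1465]
[0.84   0.8284 4.5432 5.9392 3.5283]
[0.86   0.8481 4.4924 5.7584 3.4478]
[0.88   0.8677 4.7211 5.6921 3.673 ]
[0.9    0.8874 4.9042 5.7407 3.1181]
[ 0.92   -5.3761  5.0579  5.4367  3.1001]
[ 0.94   -5.3566  4.99    5.8148  2.8759]
[ 0.96   -5.337   4.7407  5.8126  2.9131]
[ 0.98   -5.3174  5.1163  5.7943  3.4381]
[ 1.     -5.2976  5.293   5.7349  3.1528]
[ 1.02   -5.2781  5.3284  5.5489  3.2012]
[ 1.04   -5.2601  5.2502  5.9228  2.9901]
[ 1.06   -5.2441  5.2511  7.2769  3.1335]
[ 1.08   -5.2281  5.4734  8.1791  2.6274]
5.743965738484157 24.9583
```

The force knee is clear: the base push was 5.74 N and it is now 8.18 N, with a slope of 0.056 N/mrad as predicted. The nip is about 6.4 N, so I'll add about 10 mrad, release, and move on to the marker.

```bash
python3 - <<'E'
from h import *
b=np.load("b.npy"); a0=-2.2501; z=state()["ee_pos"][2]
to(a0-1.093,.0655,z); x=avg(b,12); turned=a0-(x[0]-2*np.pi*(x[0]>0)); print("turned",turned,"r",x[1],"F",x[2:5],"nip",(x[3]-5.74)/.38)
if x[3]<8.45: to(a0-1.097,.0655,z); x=avg(b,12); turned=a0-(x[0]-2*np.pi*(x[0]>0)); print("turned",turned,"F",x[2:5],"nip",(x[3]-5.74)/.38)
kp=state()["ee_pos"]; print("knob at",kp)
gripper_open(); hold(.1); p=state()["ee_pos"]; move_l([p[0],p[1],.115],.12)
# pin approach branch
pin=np.array([.601,-.1418]); d=pin-C; ap=np.arctan2(d[1],d[0]); print("pin ang,r",ap,np.hypot(*d))
for k in(0,1):
    out=[]
    for t in(ap,-.6,-.17):
        a=(t+np.pi)/2+k*np.pi/2; j=inverse_kinematics([*(C+.106*np.array([np.cos(t),np.sin(t)])),.05],[0,np.cos(a),np.sin(a),0]); out.append(None if j is None else np.round(j,2))
    print(k,out)
im=get_image("wrist"); np.savez("w3.npz",**im); t=get_image("top"); np.savez("t3.npz",**t); print(state()["time"])
E
```

```text
turned 1.0643432549192253 r 0.06500509012282422 F [4.91201444 8.3905317  2.83145889] nip 6.97508342031931
turned 1.0658964376273015 F [5.15795371 8.97962115 2.68723079] nip 8.52531881913482
knob at [ 0.48248514 -0.0399318   0.05974854]
pin ang,r -1.029241385000906 0.1057289458946792
0 [array([-0.29,  0.16,  1.41, -0.  ,  1.58, -0.83]), array([-0.23,  0.22,  1.33, -0.  ,  1.58, -1.2 ]), array([-0.16,  0.25,  1.3 , -0.  ,  1.59, -1.56])]
1 [array([-0.29,  0.16,  1.41, -0.  ,  1.58,  2.31]), array([-0.23,  0.22,  1.33, -0.  ,  1.58,  1.94]), array([-0.16,  0.25,  1.3 , -0.  ,  1.59,  1.58])]
27.7667
```

```bash
cat >> h.py <<'E'
def qt(t): a=(t+np.pi)/2; return np.array([0,np.cos(a),np.sin(a),0])
def pto(t,r,z,v=.05): move_l([*(C+r*np.array([np.cos(t),np.sin(t)])),z],v,qt(t))
E
python3 - <<'E'
from h import *
pin=np.array([.6015,-.142]); d=pin-C; ap=np.arctan2(d[1],d[0]); r=np.hypot(*d); print(ap,r)
move_to([*pin,.115],qt(ap)); move_l([*pin,.080-TIP],.1); hold(.15)
b=state()["ft_force"]; np.save("b2.npy",b); print("base",b)
close(); hold(.15); x=rd(b); s=x[5]; print(s["time"],"gap",s["finger_gap"],s["finger_force"],np.round(x[:5],3))
assert .010<s["finger_gap"]<.018
for t in np.linspace(ap,-.1746-.05,8)[1:]:
    pto(t,r,.080-TIP); x=rd(b); print(round(x[5]["time"],2),round(t,3),np.round(x[:5],3))
    if np.hypot(x[2],x[3])>20: break
hold(.1)
im=get_image("wrist"); np.savez("w4.npz",**im); tp=get_image("top"); sd=get_image("side")
f=[cv2.resize(im["frame"],(400,300)),cv2.resize(tp["frame"][150:240,195:315],(400,300),interpolation=cv2.INTER_CUBIC)]
cv2.imwrite("pics/m1.png",np.vstack([np.hstack(f),np.hstack([cv2.resize(sd["frame"][150:225,215:315],(400,300),interpolation=cv2.INTER_CUBIC),np.zeros((300,400,3),np.uint8)])]))
print(state()["time"])
E
```

```text
-1.0261765281239734 0.10615856065339245
base [0.01929813 0.30028438 0.45079314]
31.6167 gap 0.013572337269037954 29.99992936849594 [-1.027  0.106 -0.526 -0.978  0.905]
32.01 -0.912 [-0.909  0.106 -0.252  0.204  0.871]
32.4 -0.797 [-0.797  0.106 -1.184  0.467  0.176]
32.79 -0.683 [-0.683  0.106 -1.076  0.967  1.93 ]
33.18 -0.568 [-0.568  0.106 -0.273  0.414  0.474]
33.58 -0.454 [-0.454  0.106 -0.706  0.298  0.338]
33.97 -0.339 [-0.339  0.106 -0.372 -0.566  0.56 ]
34.36 -0.225 [-0.225  0.106  1.674  1.02  -0.038]
34.6083
```

View pics/m1.png

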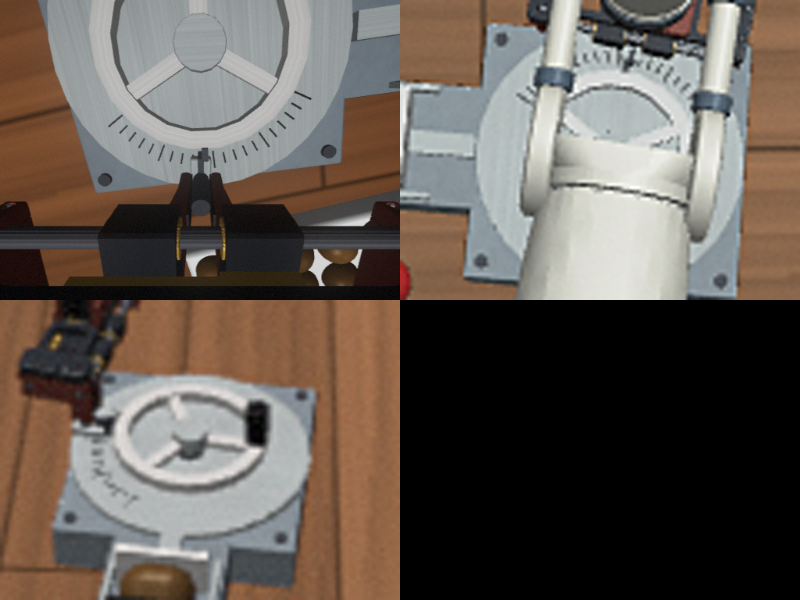

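Top left is the wrist view: the pin is gripped at (200,195), and the tooth and fin sit side by side at about (202,155). I'll take a close crop to measure the remaining offset.

```bash
python3 - <<'E'
from h import *
im=dict(np.load("w4.npz")); f=im["frame"]
cv2.imwrite("pics/m2.png",cv2.resize(f[175:235,220:300],None,fx=9,fy=9,interpolation=cv2.INTER_CUBIC))
# predicted pixels of points at z=.074, r=.0835 for angles
K,V=im["camera_matrix"],im["view"]
for r in (.0735,.0835,.09):
  for t in(-.225,-.1746):
    p=V@np.array([*(C+r*np.array([np.cos(t),np.sin(t)])),.074,1]); print(r,t,(K[0,0]*p[0]/-p[2]+K[0,2]).round(1),(K[1,1]*-p[1]/-p[2]+K[1,2]).round(1))
E
```

```text
0.0735 -0.225 257.8 186.5
0.0735 -0.1746 263.7 186.3
0.0835 -0.225 257.8 201.6
0.0835 -0.1746 264.4 201.4
0.09 -0.225 257.8 211.1
0.09 -0.1746 264.8 210.9
```

View pics/m2.png

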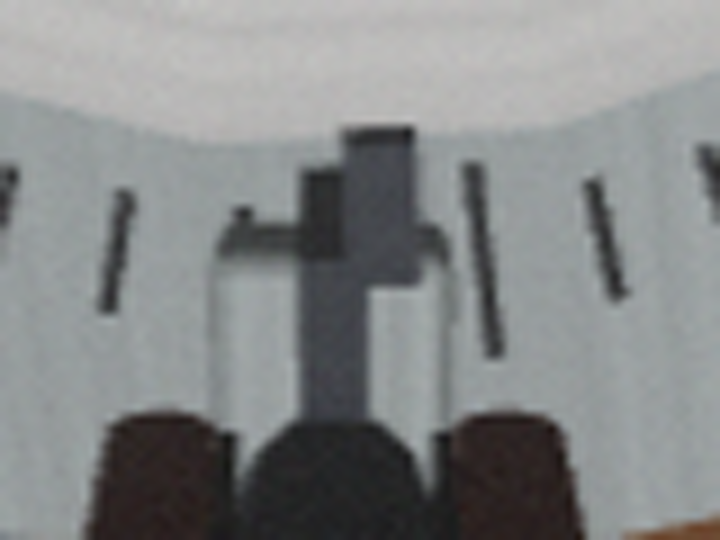

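Wrist crop: the tooth spans columns 300–368 and the fin about 350–422 of the crop, so the offset is about 5.6 px, or 3.6 mm (about 43 mrad). I'll move there and re-measure.

```bash
python3 - <<'E'
from h import *
b=np.load("b2.npy"); pto(-.182,.10616,.080-TIP,.02); hold(.15); x=rd(b); print(np.round(x[:5],4),x[5]["time"])
im=get_image("wrist"); np.savez("w5.npz",**im); f=im["frame"]
cv2.imwrite("pics/m3.png",cv2.resize(f[175:235,220:300],None,fx=9,fy=9,interpolation=cv2.INTER_CUBIC))
g=f[175:235,220:300].max(2).astype(int)
for r in (17,20,23,26,29,32,35,38,41): print(r,g[r,28:54])
E
```

```text
[-0.1812  0.106   3.625  -1.1278 -0.6751] 35.1333
17 [153 155 157 156 106  76  78  83  77  78  79  80 103 143 155 158 157 160
 155 151 155 157 154 158 159 158]
20 [156 158 157 156 107  76  79  79  75  78  77  79 104 143 153 157 155 157
  94  54 137 158 156 157 158 159]
23 [152 154 154 156 117  84  76  79  76  75  76  77 104 146 153 154 155 155
 102  57 111 151 158 159 161 155]
26 [ 70  67  66  64  74  75  80  79  77  77  77  77  73  69  72  66  69  67
  72  67  64  96 149 162 155 156]
29 [127 124 124 126  97  80  77  77  74  76  73  75  86 119 129 126 122 126
 128 129 122  95 141 155 156 156]
32 [163 160 160 162 133  89  75  74  74  77  77  76  94 147 161 153 157 160
 159 165 150 125 128 149 161 159]
35 [161 160 162 165 149  89  75  72  72  71  73  75  89 147 162 158 155 159
 166 162 150 126 148 161 159 160]
38 [158 161 162 163 145  94  72  73  74  72  73  75  86 147 161 153 156 159
 166 164 145 124 153 158 156 155]
41 [163 159 157 165 145  96  70  71  72  76  74  69  86 148 164 157 154 158
 165 161 146 120 150 156 156 159]
```

View pics/m3.png

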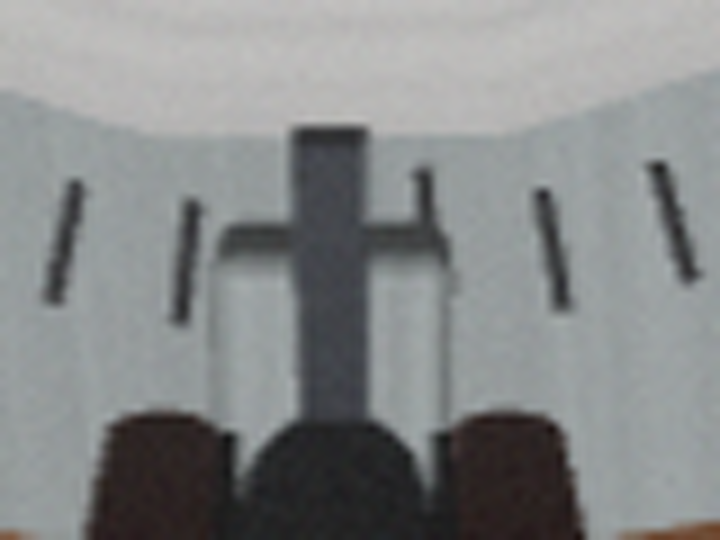

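The fin and tooth now form one bar, with edges within about 0.3 px (0.2 mm, about 2 mrad). I'll release, lift and check.

```bash
python3 - <<'E'
from h import *
gripper_open(); hold(.1)
im=get_image("wrist"); f=im["frame"]; g=f[175:235,220:300].max(2).astype(int)
for r in (17,20,23,32,35): print(r,g[r,28:46])
p=state()["ee_pos"]; move_l([p[0],p[1],.12],.1); move_l([p[0],p[1],.25],.15); hold(.3)
s=state(); print(s["time"],s["ft_force"],s["finger_gap"])
im=get_image("wrist"); sd=get_image("side")
cv2.imwrite("pics/end.png",np.hstack([cv2.resize(im["frame"],(400,300)),cv2.resize(sd["frame"][130:270,170:320],(400,300))]))
E
```

```text
17 [149 146 149 154 109  80  76  77  75  75  78  74  85 134 149 150 152 150]
20 [147 147 152 146 110  80  74  72  70  72  76  73  87 133 144 152 148 151]
23 [144 142 141 142 108  79  74  70  73  73  74  74  81 128 144 145 149 149]
32 [154 154 154 157 155 103  72  75  72  72  78  72  88 140 153 151 151 153]
35 [155 155 156 158 158 100  70  69  72  71  69  70  69 135 157 148 147 151]
38.725 [ 0.0461119  -0.7417367  -0.17636899] 0.08752810983312503
```

View pics/end.png

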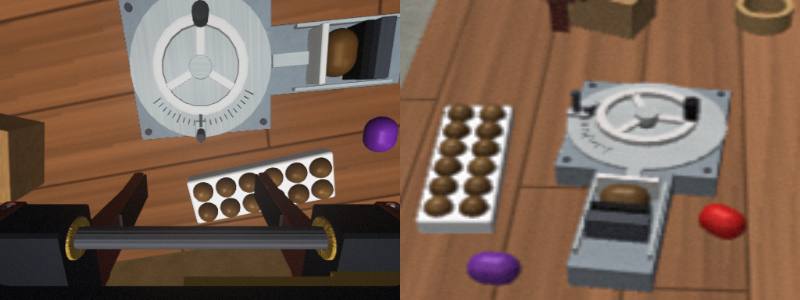

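The gate has the kiwi against the stop, fin and tooth are in line (about 0.3 mm), the hand is clear and the things around are undisturbed.

```bash
python3 -c "
from bench import *
print(job_done())"
```

```text
the job is handed in; nothing more can be done
None
```

The job is handed in at about 39 s: the kiwi is nipped at about 8 N by the knob force, the marker tooth is within about 0.3 mm of the pointer, and the hand is open and clear. The first grip closed just above the knob because the fingertips really sit about 39 mm higher than the stated tool frame; I corrected for that and gripped again.

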